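# Put the guest-soap kit away in the drawer

## Robot

A 7-joint arm with a two-finger parallel gripper is mounted at the origin on the work surface. World frame = base frame: x ahead of the robot, y to its left, z up, the work surface at z = 0. Lengths are in m, angles in rad, forces in N, time in s.
With the tool pointing down it reaches from about 0.4 to 0.85 m from the base axis. Payload 4.5 kg.
Tool frame: the origin (TCP) lies at the very end of the fingers, on their centre line; the grasp point (between the pads) lies 19 mm behind it; z points along the fingers, y is the line along which they close (so a half turn about z gives the same grasp; the last joint's range is limited). The gripper opens to 88 mm and grips with 3 to 60 N. Pads are 18 mm wide; open, the fingers measure 123 mm over their backs; the gripper's body (75 mm by 187 mm) begins 45 mm behind the grasp point.
Start: joints at [-1.08, 0.689, -0.195, 1.565, 0.157, 0.902, -0.215], TCP at [0.276, 0.561, 0.239] pointing down, gripper open.
Joint ranges: [-3.01, 3.01], [-0.46, 2.08], [-1.47, 1.51], [0.13, 2.56], [-1, 4.14], [0.04, 2.09], [-2.66, 2.66]. Speed limits (rad/s): [2.57, 2.57, 3.14, 3.14, 3.14, 3.14, 3.14].

## Interface

Orientations are given as a unit quaternion [x, y, z, w].
In Python, from plant import r, optics gives the robot as it stands.
- The arm moves only by the tool servo_tool, never from a script. Its arguments are lists of equal length, an entry for each row: "translation": the shift along the tool's x, y, z in m, a list of three; "turn": the turn, a rotation vector about the tool's x, y, z in rad, a list of three. In form: {"translation": [[dx, dy, dz], ...], "turn": [[rx, ry, rz], ...]}. A call has 1 to 10 rows; each row shifts and turns the commanded pose from where the row before left it, along the tool's axes as they then stand; what a row does not reach is not made up. A row lasts 1/8 s, in which the tool goes at most 62.5 mm and 10.7 degrees, less where a joint would pass 70% of its speed; a pose out of reach is approached as far as the arm can. A call is refused whole if a number of a shift passes 0.0625 or a number of a turn 0.188, either way. A call with a gripper value outside its range is refused whole. "grip" is the opening, from 0 (shut) to 1 (fully open), set as the call begins (left out, the last holds). The fingers move at their own pace and stop on an object; "grip_force" is the grip in N (left out, the last holds). Time passes only in rows, so rows that do not move let the fingers close. It gives the time, the measured TCP pose, the force, the opening and the grip force at its end, in the units of the state.
- r.get_state(): the state, without advancing time (a new reading comes with each control period).
- optics.snapshot(name): name is "side" or "top"; returns a dict with "img" (480x640x3 uint8, red, green, blue), "z_map" (480x640 float32, m along the optical axis (not along the pixel's ray), 0 where there is no reading), "mtx" (3x3 intrinsics, pixels), "k1" (the pictures are not rectified: a ray, as slopes to the right and down, at radius r is drawn at 1 + k1 r^2 times it, then the intrinsics apply), "R" (3x3) and "t" (3): a world point X has camera coordinates R X + t. Camera axes: x right, y down, z forward; pixel columns grow to the right and rows downward; lengths in m; the calibration is good to about 2 mm. A picture is of the moment at which its call begins.
- r.finish_job(): hands the job in; it is judged then, once.
The state is a dict: "clock": time; "q": joint angles; "qd": joint speeds; "joint_torque": joint torques, N m; "tool_pos": TCP position; "eef_rot": TCP orientation; "contact_force": force on the tool from outside, world axes, zero at the start; "moment": the same for the moment, N m; "opening": opening from 0.0 (shut) to 1.0 (fully open); "finger_force": force on a finger pad.
Only numpy, scipy, OpenCV 4.12 (cv2) and the standard library are available. Lean on these libraries where they do the work, as an engineer would, in place of code of your own. Each camera call takes 0.05 s, during which the arm holds its last target. There are 200 camera calls.

## Task

Put the guest-soap kit away in the open white drawer: stand each of the two glass beakers in the round holder that fits it, lay the closed squeeze bottle lengthwise in the narrow tray, and lay the grey soap mold, cavities up, lengthwise in the wide tray, everything flat on the bottom of its insert. Set the beakers down without dropping them or tipping them over. Leave the fluted drinking glass and the fluted shot glass, which are not part of the kit, where they stand.

Things in the scene. Friction and masses are not known exactly. Their poses are not given: they have to be found in the camera images.
- large_beaker: The larger laboratory beaker: straight-sided clear glass, rolled rim with a small pouring spout (at its +x), white graduation dashes and a white writing patch on the wall; 60 mm outside diameter, 80 mm high, wall 2 mm, about 75 g. Stands upright on the counter; origin: centre of its underside, z up.
- small_beaker: The smaller laboratory beaker, of the same make with spout, white graduation dashes and writing patch: 40 mm outside diameter, 55 mm high, wall 2 mm, about 35 g. Stands upright on the counter; origin: centre of its underside, z up.
- bottle: Flat off-white plastic squeeze bottle, closed white cap, lying flat on the counter: 130 mm long, body 46 mm wide and 32 mm thick, cap 25 mm across. About 120 g, weight centred 12 mm from the origin towards -x. Origin: middle of length and width, on its underside; x along its length (body from -65 to +32 mm, cap end at +65 mm), z up. Take it by the body, across the 46 mm.
- mold: Grey silicone guest-soap mold (thick-walled, keeps its shape), a bar with three round cavities of 39 mm in a row, open upwards: 140 mm long, 64 mm wide, 30 mm high, about 110 g, lying on the counter. Origin: centre of its underside; x along its length, z up.
- well_large: Place of the larger beaker. Grey drawer insert, 14 mm high, floor 4 mm thick, fixed in the drawer 12 mm above the counter; origin: centre of its underside; 88 x 88 mm, with a round pocket of 78 mm diameter in its centre. The two square inserts stand one behind the other at the drawer's right-hand (-y) end.
- well_small: Place of the smaller beaker. Grey drawer insert, 14 mm high, floor 4 mm thick, fixed in the drawer 12 mm above the counter; origin: centre of its underside; 88 x 88 mm, with a round pocket of 57 mm diameter in its centre. The drawer's side and back walls rise 36 mm above the counter, 3 to 5 mm outside the inserts.
- tray_narrow: Place of the bottle. Grey drawer insert, 14 mm high, floor 4 mm thick, fixed in the drawer 12 mm above the counter; origin: centre of its underside; 178 mm (its x, the drawer's depth) x 88 mm (its y), with a rectangular pocket of 156 x 60 mm in its centre, too narrow for the mold. The drawer front (robot side) rises 102 mm, 93 mm before the tray's middle.
- tray_wide: Place of the mold. Grey drawer insert, 14 mm high, floor 4 mm thick, fixed in the drawer 12 mm above the counter; origin: centre of its underside; 178 mm (its x, the drawer's depth) x 88 mm (its y), with a rectangular pocket of 166 x 82 mm in its centre. The cabinet behind the drawer, 128 mm high, begins 135 mm beyond the tray's middle.
- tumbler: Drinking glass that does not belong to the kit: clear glass, tapered (52 mm foot, 68 mm mouth), 98 mm high, with a thick base and vertical flutes, no spout and no white marks; stands on the counter. Origin: centre of its underside.
- shot_glass: Shot glass that does not belong to the kit: clear glass, tapered (34 mm foot, 45 mm mouth), 56 mm high, with a thick base and vertical flutes, no spout and no white marks; stands on the counter. Origin: centre of its underside.
There are look-alikes about, which are no part of the job. Leave any pink look-alike of the large_beaker alone. Leave any pink look-alike of the bottle alone.

How it is judged:
At the end, for the whole second after the job is handed in: Beakers upright in their own round pockets (14 mm), bottle flat in the narrow tray (18 mm along, 12 mm across) and mold flat, cavities up, in the wide one (18, 14 mm), both within 0.25 rad of lengthwise; all on the pocket floor, at rest, released; tumbler and shot glass within 30 mm of their start (horizontal distance between large_beaker and well_large below 0.014 m and z of large_beaker in the frame of well_large between 0 and 0.009 m and angle between each of large_beaker, small_beaker, bottle, mold's own z axis and vertical below 0.12 rad and horizontal distance between small_beaker and well_small below 0.014 m and z of small_beaker in the frame of well_small between 0 and 0.009 m and x of bottle in the frame of tray_narrow between -0.018 and 0.018 m and y of bottle in the frame of tray_narrow between -0.012 and 0.012 m and z of bottle in the frame of tray_narrow between 0 and 0.009 m and angle between the x axis of bottle and the x axis of tray_narrow, either way round below 0.25 rad and x of mold in the frame of tray_wide between -0.018 and 0.018 m and y of mold in the frame of tray_wide between -0.014 and 0.014 m and z of mold in the frame of tray_wide between 0 and 0.009 m and angle between the x axis of mold and the x axis of tray_wide, either way round below 0.25 rad and linear speed of each of large_beaker, small_beaker, bottle, mold below 0.02 m/s and contact force between each of large_beaker, small_beaker, bottle, mold and the fingers below 0.1 N and distance of each of tumbler, shot_glass from where it was at the start of the episode below 0.03 m); the robot touches nothing.
It fails at once if the drinking glass is moved more than 30 mm from where it stood (distance of tumbler from where it was at the start of the episode above 0.03 m).
It fails at once if the shot glass is moved more than 30 mm from where it stood (distance of shot_glass from where it was at the start of the episode above 0.03 m).
It fails at once if a beaker is tipped more than about 45 degrees (angle between any of large_beaker, small_beaker's own z axis and vertical above 0.8 rad).
It fails at once if a beaker is dropped or thrown: faster than 0.7 m/s with no finger on it, a fall of about 25 mm ((linear speed of large_beaker above 0.7 m/s and contact force between large_beaker and the fingers below 0.05 N) or (linear speed of small_beaker above 0.7 m/s and contact force between small_beaker and the fingers below 0.05 N)).
It also fails if it takes over 118 s, if anything falls off the work surface, if the arm or the gripper's body presses on something with over 40 N, if the wrist force passes 120 N, or if a joint passes its speed limit or range.

## Working session

There is one attempt and no reset: what is moved stays moved. The work goes in short steps, Python scripts to look and compute and a tool call to move; the robot and the scene stay as the last step left them, time stands still between calls to the robot, and variables do not carry over. Pictures are saved under pics/ and viewed, at most 14 in all, crops included, and the job is handed in when it is done.

Besides the shell and the picture viewer there is one more tool, called after ">>>" as a command line: name --argument value ..., lists and objects as JSON in quotes. servo_tool: Moves the arm, as the interface text tells. Its arguments: {"type":"object","properties":{"translation":{"type":"array"},"turn":{"type":"array"},"grip":{"type":"number"},"grip_force":{"type":"number"}},"required":["translation","turn"]}

```bash
mkdir -p pics; cat > h.py <<'E'
import numpy as np, cv2
from plant import r, optics
def snap(name,f=None):
    s=optics.snapshot(name); np.savez(f'{f or name}.npz',**s); cv2.imwrite(f'pics/{f or name}.png',s['img'][:,:,::-1]); return s
def load(f): return dict(np.load(f+'.npz'))
def ray(s,u,v):
    d=cv2.undistortPoints(np.array([[[u,v]]],float),s['mtx'],np.array([float(s['k1']),0,0,0]))[0,0]
    return np.array([d[0],d[1],1.])
def atz(s,u,v,z):  # intersect with plane z
    R,t=s['R'],s['t']; d=R.T@ray(s,u,v); c=-R.T@t
    return c+d*(z-c[2])/d[2]
def dep(s,u,v):
    return s['R'].T@(ray(s,u,v)*s['z_map'][int(round(v)),int(round(u))]-s['t'])
def proj(s,X):
    p=s['R']@np.array(X,float)+s['t']; a=p[:2]/p[2]; a=a*(1+float(s['k1'])*(a@a)); return (s['mtx']@np.r_[a,1])[:2]
E
python3 - <<'E'
from h import *
for n in('top','side'):
    s=snap(n); print(n,s['mtx'].tolist(),s['k1'],(-s['R'].T@s['t']).round(3),s['R'].round(2).tolist())
print(r.get_state())
E
```

```text
top [[438.92874577846186, 0.0, 318.0877123674565], [0.0, 438.92874577846186, 239.6565457311931], [0.0, 0.0, 1.0]] -0.10285879033458842 [ 0.389 -0.089  0.985] [[-0.01, -1.0, -0.03], [-1.0, 0.01, -0.09], [0.09, 0.03, -1.0]]
side [[484.2256814442068, 0.0, 319.3267059432831], [0.0, 484.2256814442068, 242.5311078806255], [0.0, 0.0, 1.0]] -0.014493332326976681 [ 0.364 -0.93   0.847] [[0.99, -0.12, -0.0], [-0.08, -0.66, -0.75], [0.09, 0.74, -0.67]]
{'clock': 0.1, 'q': array([-1.08020004,  0.68989346, -0.19449082,  1.56619328,  0.15732375,
        0.90250495, -0.21505452]), 'qd': array([-2.27844303e-05, -1.65183600e-03,  6.99950469e-04, -3.15090874e-03,
       -1.35511182e-03,  1.93555757e-03, -1.52601692e-03]), 'joint_torque': array([-2.80351043e-03, -5.28498781e+01, -1.27159473e+00, -1.53837240e+01,
       -5.26289782e-02,  2.04850090e-03,  5.37829169e-05]), 'tool_pos': array([0.27549035, 0.5604021 , 0.2380061 ]), 'eef_rot': array([ 2.26364794e-01,  9.74042265e-01, -7.97119960e-04, -1.06370454e-04]), 'contact_force': array([0.35873118, 0.19937839, 0.15447382]), 'moment': array([-0.01190081,  0.01102146,  0.01709377]), 'finger_force': 0.0, 'opening': 1.001369356458775}
```

View pics/top.png

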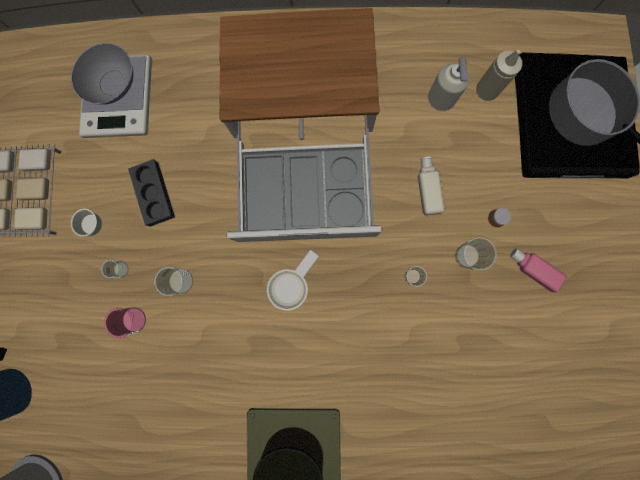

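View pics/side.png

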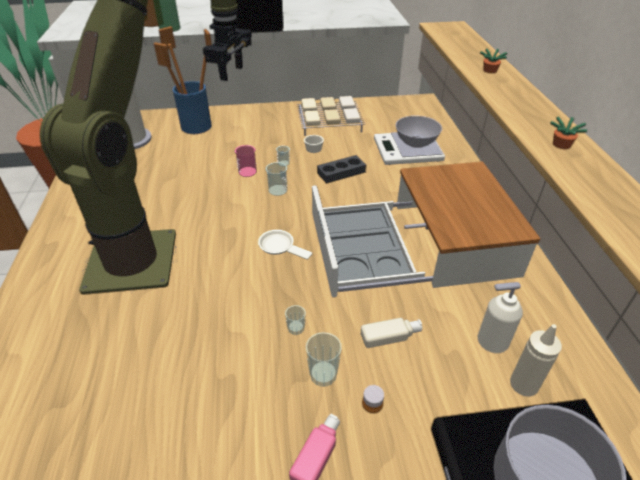

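The top view shows glasses at (115,270), (173,281), (416,276) and (476,254), with a pink one at (125,321). The bottle is at (430,187) with a pink look-alike at (540,270), and the mold is at (151,192). Next I'll crop close to tell the beakers from the fluted glasses.

```bash
python3 - <<'E'
from h import *
s=load('side')['img'][:,:,::-1];t=load('top')['img'][:,:,::-1]
f=lambda im,u,v,w,h,W,H: cv2.resize(im[v:v+h,u:u+w],(W,H),interpolation=cv2.INTER_CUBIC)
a=f(s,235,130,80,70,400,300);b=f(s,275,295,80,100,400,300)
c=f(t,95,250,100,75,400,300);d=f(t,395,230,107,80,400,300)
cv2.imwrite('pics/c1.png',np.vstack([np.hstack([a,b]),np.hstack([c,d])]))
cv2.imwrite('pics/c2.png',f(t,225,135,160,110,800,550))
E
```

```text
(no output)
```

View pics/c1.png

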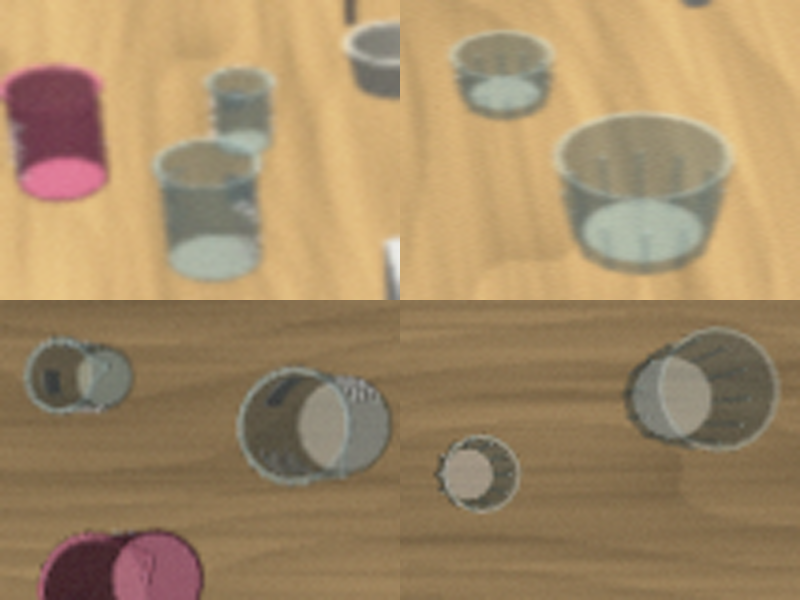

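View pics/c2.png

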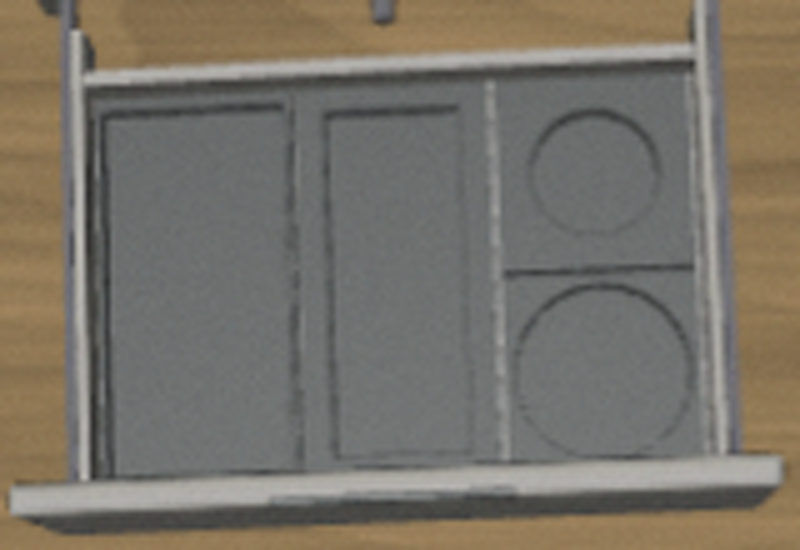

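The left pair are the beakers (straight walls, white marks): the large one's rim is at (168,281) and foot at (181,281), the small one's rim at (111,269) and foot at (121,269.5). The right pair, (476,254) and (416,276), are fluted and tapered, so I leave them alone. In the drawer crop, the small pocket is at (344,169) and the large pocket at (346,210). The narrow tray is in the middle and the wide tray on the left.

```bash
python3 - <<'E'
from h import *
s=load('top');sd=load('side')
P=lambda n,*a: print(n,a[0].round(4))
P('L rim',atz(s,168.2,281.3,.08));P('L foot',atz(s,180.8,281,.002))
P('S rim',atz(s,111.3,268.8,.055));P('S foot',atz(s,121.3,269.5,.002))
# side: rims/foot from crop (5x,4.286x) 
f=lambda u,v:(235+u/5,130+v/4.286)
P('L rim side',atz(sd,*f(207,163),.08));P('L foot side',atz(sd,*f(214,257),.002))
P('S rim side',atz(sd,*f(241,82),.055));P('S foot side',atz(sd,*f(243,141),.002))
g=lambda u,v:atz(s,225+u/5,135+v/5,.026)
P('pS',g(595,172));P('pL',g(605,375))
for n,c in dict(wide=[(103,112),(293,105),(300,470),(112,475)],nar=[(325,113),(462,107),(472,455),(335,460)]).items():
    q=np.array([g(*p) for p in c]);P(n,q.mean(0));print(q[:,:2].round(3).tolist(), 'yaw',np.degrees(np.arctan2(*(q[0]+q[1]-q[2]-q[3])[[1,0]])))
# depth
z=s['z_map'];V,U=np.mgrid[:480,:640]
d=cv2.undistortPoints(np.stack([U,V],-1).reshape(-1,1,2).astype(float),s['mtx'],np.array([float(s['k1']),0,0,0])).reshape(480,640,2)
W=(np.dstack([d,np.ones_like(z)])*z[...,None]-s['t'])@s['R']
print('counter z',np.median(W[330:380,400:500,2]))
for n,(u0,u1,v0,v1) in dict(bottle=(405,450,145,225),mold=(122,182,150,235)).items():
    p=W[v0:v1,u0:u1].reshape(-1,3); 
    for zt in (.012,.02):
        m=p[(p[:,2]>zt)&(p[:,2]<.06)]; print(n,zt,cv2.minAreaRect(m[:,:2].astype(np.float32)*1000),np.percentile(m[:,2],[50,95]).round(4))
q=W[180:230,230:380]; print('pocket floor',np.median(W[165:215,250:280,2]),np.median(W[165:215,297:315,2]))
for (n,u,v) in [('front',305,234),('back',300,148),('left',241,190),('right',368,190)]: print(n,W[v-4:v+5,u-4:u+5].reshape(-1,3)[W[v-4:v+5,u-4:u+5,2].argmax()].round(3))
E
```

```text
L rim [0.3862 0.2551 0.08  ]
L foot [0.3866 0.255  0.002 ]
S rim [0.4133 0.3958 0.055 ]
S foot [0.4131 0.3986 0.002 ]
L rim side [0.3863 0.2549 0.08  ]
L foot side [0.3859 0.2563 0.002 ]
S rim side [0.4144 0.3982 0.055 ]
S foot side [0.4133 0.4023 0.002 ]
pS [ 0.6329 -0.1183  0.026 ]
pL [ 0.5412 -0.1214  0.026 ]
wide [0.5824 0.0578 0.026 ]
[[0.664, 0.103], [0.666, 0.017], [0.5, 0.014], [0.499, 0.097]] yaw 1.6491495817579593
nar [ 0.5841 -0.0303  0.026 ]
[[0.662, 0.003], [0.664, -0.059], [0.506, -0.062], [0.505, -0.002]] yaw 1.4444546084503647
counter z -0.0002175941983000867
bottle 0.012 ((596.6888427734375, -309.82574462890625), (128.94650268554688, 45.93878936767578), 5.54957914352417) [0.0307 0.0341]
bottle 0.02 ((596.6619873046875, -309.7844543457031), (128.96530151367188, 45.7498664855957), 5.813190460205078) [0.0309 0.0342]
mold 0.012 ((590.0548095703125, 325.8320617675781), (140.37057495117188, 66.72791290283203), 19.08917236328125) [0.0288 0.0321]
mold 0.02 ((589.9547729492188, 326.0174560546875), (140.27987670898438, 66.7483139038086), 18.90071678161621) [0.0292 0.0322]
pocket floor 0.015847537435511934 0.015841093574285897
front [ 0.481 -0.031  0.106]
back [ 0.68  -0.019  0.039]
left [0.592 0.11  0.038]
right [ 0.389 -0.089  0.985]
```

>>> servo_tool --translation '[[0, 0, 0], [0, 0, 0], [0, 0, 0], [0, 0, 0], [0, 0, 0]]' --turn '[[0, 0, -0.158], [0, 0, -0.158], [0, 0, -0.158], [0, 0, -0.158], [0, 0, -0.158]]' --grip 1

```text
clock: 0.72
tool_pos: [0.2756, 0.5605, 0.2382]
eef_rot: [-0.168, 0.986, -0.0, -0.0]
contact_force: [0.4, 0.5, -0.2]
opening: 1.0
finger_force: 0.0
```

>>> servo_tool --translation '[[-0.022, -0.0325, 0.01], [-0.022, -0.0325, 0.01], [-0.022, -0.0325, 0.01], [-0.022, -0.0325, 0.01], [-0.022, -0.0325, 0.01], [-0.022, -0.0325, 0.01], [-0.022, -0.0325, 0.01], [-0.022, -0.0325, 0.01], [-0.022, -0.0325, 0.01], [-0.022, -0.0325, 0.01]]' --turn '[[0, 0, 0], [0, 0, 0], [0, 0, 0], [0, 0, 0], [0, 0, 0], [0, 0, 0], [0, 0, 0], [0, 0, 0], [0, 0, 0], [0, 0, 0]]'

```text
clock: 1.98
tool_pos: [0.5906, 0.3246, 0.1379]
eef_rot: [-0.166, 0.986, -0.0, -0.0]
contact_force: [-0.5, -0.4, 0.2]
opening: 1.0
finger_force: 0.0
```

```bash
cat >> h.py <<'E'
from scipy.spatial.transform import Rotation as Ro
def go(x,y,z,yaw):  # yaw = world direction (deg) of tool y
    st=r.get_state(); R=Ro.from_quat(st['eef_rot']); p=st['tool_pos']
    w=np.radians(yaw); T=Ro.from_matrix(np.array([[-np.sin(w+0)*-1*-1, np.cos(w),0],[np.cos(w),np.sin(w),0],[0,0,-1.]]) ) if 0 else Ro.from_matrix(np.column_stack([[-np.sin(w),np.cos(w),0],[np.cos(w),np.sin(w),0],[0,0,-1]]))
    print('pos',p.round(4),'yawY',np.degrees(np.arctan2(*R.as_matrix()[[1,0],1])).round(2),'tilt',R.as_matrix()[2].round(4),'open',round(st['opening'],3),'F',st['contact_force'].round(1),'ff',round(st['finger_force'],1),'t',st['clock'])
    print('turn',(R.inv()*T).as_rotvec().round(4),'then shift (after turn)',T.inv().apply(np.array([x,y,z])-p).round(4), 'shift w/o turn',R.inv().apply(np.array([x,y,z])-p).round(4))
E
python3 -c "
from h import *
go(.590,.3265,.014,109)"
```

```text
pos [0.5906 0.3246 0.1379] yawY 109.09 tilt [ 8.e-04 -2.e-04 -1.e+00] open 1.0 F [-0.5 -0.4  0.2] ff 0.0 t 1.975
turn [-0.0002 -0.0008  0.0015] then shift (after turn) [-0.      0.002   0.1239] shift w/o turn [-1.000e-04  2.000e-03  1.239e-01]
```

>>> servo_tool --translation '[[0, 0.002, 0.03], [0, 0, 0.03], [0, 0, 0.03], [0, 0, 0.02], [0, 0, 0.014], [0, 0, 0]]' --turn '[[0, 0, 0], [0, 0, 0], [0, 0, 0], [0, 0, 0], [0, 0, 0], [0, 0, 0]]'

```text
clock: 2.72
tool_pos: [0.5888, 0.3275, 0.0139]
eef_rot: [-0.166, 0.986, -0.0, -0.001]
contact_force: [-0.3, 0.6, 0.5]
opening: 1.002
finger_force: 0.0
```

>>> servo_tool --translation '[[0, 0, 0], [0, 0, 0], [0, 0, 0], [0, 0, 0], [0, 0, 0], [0, 0, 0]]' --turn '[[0, 0, 0], [0, 0, 0], [0, 0, 0], [0, 0, 0], [0, 0, 0], [0, 0, 0]]' --grip 0.5 --grip_force 20

```text
clock: 3.48
tool_pos: [0.5897, 0.3279, 0.0156]
eef_rot: [-0.166, 0.986, 0.0, 0.001]
contact_force: [-0.5, -0.6, 6.0]
opening: 0.725
finger_force: 20.0
```

>>> servo_tool --translation '[[0, 0, -0.015], [0, 0, -0.03], [0, 0, -0.04], [0, 0, -0.04], [0, 0, -0.035], [0, 0, 0], [0, 0, 0], [0, 0, 0]]' --turn '[[0, 0, 0], [0, 0, 0], [0, 0, 0], [0, 0, 0.1], [0, 0, 0.1], [0, 0, 0.106], [0, 0, 0], [0, 0, 0]]'

```text
clock: 4.47
tool_pos: [0.5887, 0.3274, 0.1743]
eef_rot: [-0.015, 1.0, -0.0, -0.001]
contact_force: [-0.1, 0.3, -1.5]
opening: 0.725
finger_force: 20.0
```

```bash
python3 -c "
from h import *
go(.582,.053,.12,91.6)"
```

```text
pos [0.5887 0.3274 0.1743] yawY 91.67 tilt [ 1.1e-03 -6.0e-04 -1.0e+00] open 0.725 F [-0.1  0.3 -1.5] ff 20.0 t 4.475
turn [-0.0006 -0.0011  0.0013] then shift (after turn) [ 0.0144 -0.2741  0.0543] shift w/o turn [ 0.0147 -0.274   0.0545]
```

>>> servo_tool --translation '[[0.001, -0.014, 0], [0.0015, -0.03, 0], [0.002, -0.04, 0], [0.002, -0.04, 0], [0.002, -0.04, 0], [0.002, -0.04, 0], [0.002, -0.04, 0], [0.0015, -0.02, 0], [0.0005, -0.01, 0.02], [0, 0, 0.034]]' --turn '[[0, 0, 0], [0, 0, 0], [0, 0, 0], [0, 0, 0], [0, 0, 0], [0, 0, 0], [0, 0, 0], [0, 0, 0], [0, 0, 0], [0, 0, 0]]'

```text
clock: 5.72
tool_pos: [0.5832, 0.0526, 0.1211]
eef_rot: [-0.013, 1.0, 0.0, 0.002]
contact_force: [-0.1, -0.0, -1.8]
opening: 0.722
finger_force: 20.0
```

>>> servo_tool --translation '[[0, 0, 0.03], [0, 0, 0.02], [0, 0, 0], [0, 0, 0]]' --turn '[[0, 0, 0], [0, 0, 0], [0, 0, 0], [0, 0, 0]]'

```text
clock: 6.22
tool_pos: [0.5827, 0.054, 0.0714]
eef_rot: [-0.014, 1.0, 0.0, 0.001]
contact_force: [-0.6, 0.2, -0.2]
opening: 0.727
finger_force: 20.0
```

```bash
python3 - <<'E'
from h import *
go(.582,.053,.032,91.6)
s=snap('top','t2'); i=s['img'][:,:,::-1][120:250,210:390]; cv2.imwrite('pics/t2c.png',cv2.resize(i,None,fx=4,fy=4,interpolation=cv2.INTER_CUBIC))
E
```

```text
pos [0.5827 0.054  0.0714] yawY 91.59 tilt [-1.1e-03  8.0e-04 -1.0e+00] open 0.727 F [-0.6  0.2 -0.2] ff 20.0 t 6.225
turn [ 0.0008  0.0011 -0.0002] then shift (after turn) [ 0.0007 -0.001   0.0394] shift w/o turn [ 0.0007 -0.001   0.0394]
```

View pics/t2c.png

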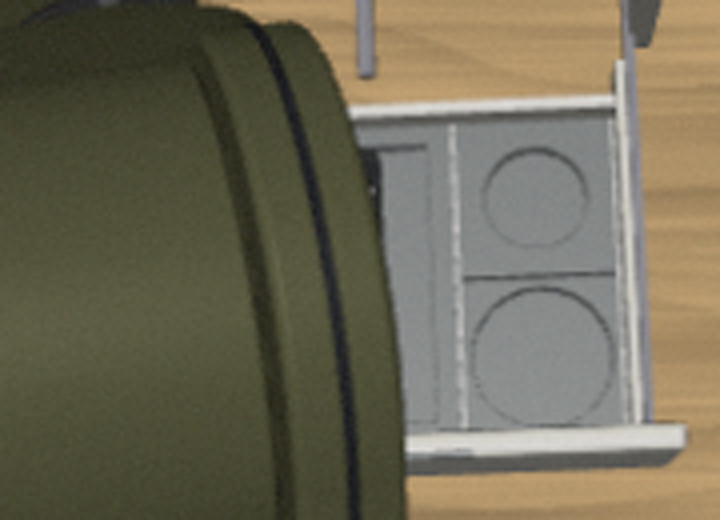

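The arm hides the tray, so I'll lower by pose and watch the force.

>>> servo_tool --translation '[[0.0005, -0.001, 0.012], [0, 0, 0.012], [0, 0, 0.006], [0, 0, 0.004], [0, 0, 0], [0, 0, 0]]' --turn '[[0, 0, 0], [0, 0, 0], [0, 0, 0], [0, 0, 0], [0, 0, 0], [0, 0, 0]]'

```text
clock: 7.02
tool_pos: [0.5812, 0.0533, 0.0376]
eef_rot: [-0.014, 1.0, 0.0, -0.0]
contact_force: [-3.1, 1.8, 10.0]
opening: 0.732
finger_force: 20.2
```

>>> servo_tool --translation '[[0, 0, 0.002], [0, 0, 0.002], [0, 0, 0.002], [0, 0, 0], [0, 0, 0]]' --turn '[[0, 0, 0], [0, 0, 0], [0, 0, 0], [0, 0, 0], [0, 0, 0]]'

```text
clock: 7.65
tool_pos: [0.5814, 0.0542, 0.0327]
eef_rot: [-0.015, 1.0, 0.001, 0.0]
contact_force: [-4.9, 3.3, 20.4]
opening: 0.741
finger_force: 21.0
```

>>> servo_tool --translation '[[0, 0, 0], [0, 0, 0], [0, 0, 0], [0, 0, 0]]' --turn '[[0, 0, 0], [0, 0, 0], [0, 0, 0], [0, 0, 0]]' --grip 0.8

```text
clock: 8.15
tool_pos: [0.5818, 0.0525, 0.0305]
eef_rot: [-0.014, 1.0, 0.0, -0.0]
contact_force: [-0.0, 0.3, 0.9]
opening: 0.8
finger_force: 0.4
```

>>> servo_tool --translation '[[0, 0, -0.01], [0, 0, -0.02], [0, 0, -0.04], [0, 0, -0.05], [0, 0, -0.04], [0, 0, 0]]' --turn '[[0, 0, 0], [0, 0, 0], [0, 0, 0], [0, 0, 0], [0, 0, 0], [0, 0, 0]]'

```text
clock: 8.9
tool_pos: [0.5837, 0.0524, 0.1944]
eef_rot: [-0.013, 1.0, 0.0, 0.003]
contact_force: [0.3, 0.4, -0.7]
opening: 0.799
finger_force: 0.0
```

```bash
python3 - <<'E'
from h import *
go(.609,-.31,.18,95.5)
s=snap('side','s2'); i=s['img'][:,:,::-1][170:300,270:450]; cv2.imwrite('pics/s2c.png',cv2.resize(i,None,fx=4,fy=4,interpolation=cv2.INTER_CUBIC))
E
```

```text
pos [0.5837 0.0524 0.1944] yawY 91.51 tilt [-6.8e-03  6.0e-04 -1.0e+00] open 0.799 F [ 0.3  0.4 -0.7] ff 0.0 t 8.9
turn [ 0.0004  0.0068 -0.0696] then shift (after turn) [ 0.0095 -0.3632  0.0144] shift w/o turn [-0.0156 -0.363   0.0143]
```

View pics/s2c.png

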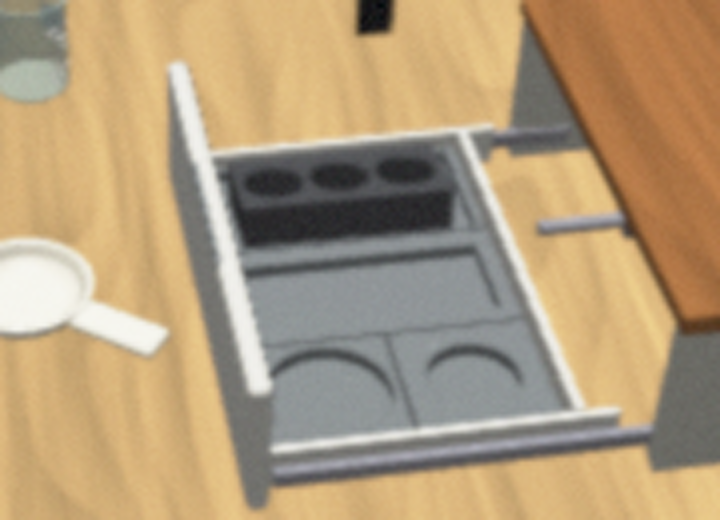

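The mold lies in the wide tray, cavities up (cavities at crop (272,183), (338,176), (405,169)). I'll confirm flatness by depth once the arm is away. Next is the bottle.

>>> servo_tool --translation '[[0, -0.02, 0], [0, -0.04, 0], [0.001, -0.045, 0], [0.005, -0.045, 0], [0.005, -0.045, 0], [0.005, -0.045, 0], [0.005, -0.045, 0], [0.005, -0.04, 0], [0.005, -0.03, 0], [0, -0.01, 0]]' --turn '[[0, 0, -0.035], [0, 0, -0.035], [0, 0, 0], [0, 0, 0], [0, 0, 0], [0, 0, 0], [0, 0, 0], [0, 0, 0], [0, 0, 0], [0, 0, 0]]' --grip 1

```text
clock: 10.2
tool_pos: [0.5815, -0.3166, 0.1888]
eef_rot: [-0.047, 0.999, -0.0, -0.002]
contact_force: [-1.0, 0.0, -0.1]
opening: 0.998
finger_force: 0.0
```

```bash
python3 - <<'E'
from h import *
go(.584,-.311,.014,95.5)
s=snap('top','t3')
z=s['z_map'];V,U=np.mgrid[:480,:640]
d=cv2.undistortPoints(np.stack([U,V],-1).reshape(-1,1,2).astype(float),s['mtx'],np.array([float(s['k1']),0,0,0])).reshape(480,640,2)
W=(np.dstack([d,np.ones_like(z)])*z[...,None]-s['t'])@s['R']
p=W[155:232,243:287].reshape(-1,3); m=p[(p[:,2]>.033)&(p[:,2]<.07)&(p[:,1]<.098)&(p[:,0]>.497)]
print(len(m),cv2.minAreaRect(m[:,:2].astype(np.float32)*1000)); t=m[m[:,2]>.038]
A=np.c_[t[:,:2]-[.582,.055],np.ones(len(t))];print(np.linalg.lstsq(A,t[:,2],rcond=None)[0])
E
```

```text
pos [ 0.5815 -0.3166  0.1888] yawY 95.36 tilt [ 3.6e-03  1.0e-04 -1.0e+00] open 0.998 F [-1.   0.  -0.1] ff 0.0 t 10.2
turn [ 0.0001 -0.0036 -0.0024] then shift (after turn) [-0.003   0.0054  0.1748] shift w/o turn [-0.0036  0.0054  0.1748]
1396 ((581.06982421875, 53.03553771972656), (140.12661743164062, 69.11168670654297), 1.2743704319000244)
[ 0.00717127 -0.11776756  0.04920303]
```

```bash
python3 - <<'E'
from h import *
s=load('t3'); i=s['img'][:,:,::-1][140:245,230:320]; cv2.imwrite('pics/t3c.png',cv2.resize(i,None,fx=5.5,fy=5.5,interpolation=cv2.INTER_CUBIC))
for y in np.arange(.01,.10,.005): # transects between cavities (x=.603 and .56) and ends
    o=[]
    for x in (.515,.561,.604,.648):
        u,v=proj(s,[x,y,.046]); o.append(dep(s,u,v).round(3).tolist())
    print(round(y,3),[a[1:] for a in o])
E
```

```text
0.01 [[0.012, 0.023], [0.012, 0.027], [0.012, 0.028], [0.013, 0.022]]
0.015 [[0.017, 0.032], [0.017, 0.026], [0.017, 0.024], [0.018, 0.016]]
0.02 [[0.02, 0.044], [0.02, 0.042], [0.021, 0.038], [0.021, 0.035]]
0.025 [[0.024, 0.055], [0.024, 0.056], [0.024, 0.05], [0.024, 0.052]]
0.03 [[0.029, 0.056], [0.028, 0.058], [0.029, 0.056], [0.029, 0.054]]
0.035 [[0.034, 0.052], [0.034, 0.056], [0.034, 0.054], [0.034, 0.053]]
0.04 [[0.039, 0.055], [0.039, 0.057], [0.039, 0.052], [0.039, 0.054]]
0.045 [[0.044, 0.054], [0.044, 0.053], [0.045, 0.049], [0.044, 0.054]]
0.05 [[0.049, 0.051], [0.049, 0.054], [0.049, 0.052], [0.049, 0.052]]
0.055 [[0.054, 0.05], [0.055, 0.049], [0.054, 0.051], [0.054, 0.05]]
0.06 [[0.059, 0.05], [0.06, 0.048], [0.059, 0.05], [0.059, 0.051]]
0.065 [[0.065, 0.049], [0.064, 0.051], [0.064, 0.051], [0.064, 0.049]]
0.07 [[0.07, 0.048], [0.069, 0.051], [0.07, 0.046], [0.07, 0.047]]
0.075 [[0.075, 0.046], [0.075, 0.047], [0.075, 0.046], [0.075, 0.047]]
0.08 [[0.08, 0.044], [0.08, 0.047], [0.08, 0.045], [0.08, 0.045]]
0.085 [[0.09, 0.017], [0.085, 0.044], [0.085, 0.045], [0.085, 0.049]]
0.09 [[0.096, 0.013], [0.096, 0.015], [0.095, 0.018], [0.095, 0.017]]
0.095 [[0.101, 0.015], [0.101, 0.013], [0.101, 0.016], [0.102, 0.012]]
```

View pics/t3c.png

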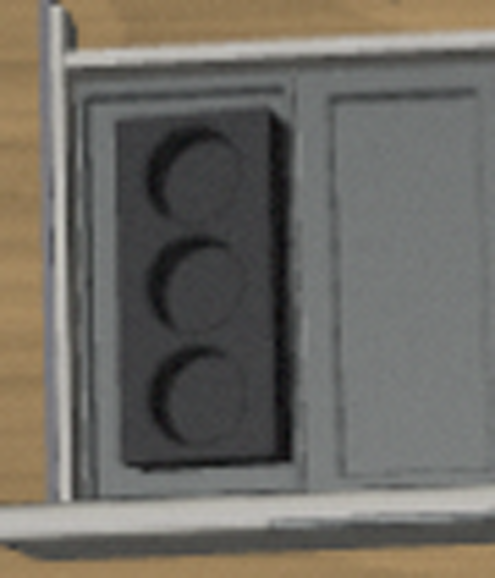

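The mold's right edge sits on the pocket rim (the top slopes from 45 mm at y=0.085 to 56 mm at y=0.025). I'll nudge it a few mm to +y with closed fingers before going on.

>>> servo_tool --translation '[[0, 0.02, 0], [0, 0.04, 0], [0, 0.045, 0], [0, 0.045, 0], [0, 0.045, 0], [0, 0.045, 0], [0, 0.04, 0], [0.004, 0.02, 0], [0.004, 0.004, 0], [0, 0, 0]]' --turn '[[0, 0, 0.035], [0, 0, 0.035], [0, 0, 0], [0, 0, 0], [0, 0, 0], [0, 0, 0], [0, 0, 0], [0, 0, 0], [0, 0, 0], [0, 0, 0]]' --grip 0

```text
clock: 11.5
tool_pos: [0.5638, -0.0121, 0.1905]
eef_rot: [-0.013, 1.0, -0.001, -0.0]
contact_force: [0.3, -1.1, 0.5]
opening: 0.007
finger_force: 0.0
```

```bash
python3 -c "
from h import *
go(.582,-.013,.037,91.5)"
```

```text
pos [ 0.5638 -0.0121  0.1905] yawY 91.49 tilt [ 0.001  -0.0014 -1.    ] open 0.007 F [ 0.3 -1.1  0.5] ff 0.0 t 11.5
turn [-0.0014 -0.001  -0.0002] then shift (after turn) [-0.0181 -0.0014  0.1535] shift w/o turn [-0.0183 -0.0012  0.1535]
```

>>> servo_tool --translation '[[-0.009, -0.0015, 0.03], [-0.009, 0, 0.04], [0, 0, 0.04], [0, 0, 0.03], [0, 0, 0.0135], [0, 0, 0]]' --turn '[[0, 0, 0], [0, 0, 0], [0, 0, 0], [0, 0, 0], [0, 0, 0], [0, 0, 0]]'

```text
clock: 12.25
tool_pos: [0.5822, -0.0128, 0.0368]
eef_rot: [-0.013, 1.0, -0.0, -0.0]
contact_force: [-0.5, -0.4, 0.9]
opening: 0.008
finger_force: 0.0
```

>>> servo_tool --translation '[[0, 0.005, 0], [0, 0.005, 0], [0, 0.004, 0], [0, 0.003, 0], [0, 0.003, 0], [0, 0.003, 0], [0, 0, 0], [0, 0, 0]]' --turn '[[0, 0, 0], [0, 0, 0], [0, 0, 0], [0, 0, 0], [0, 0, 0], [0, 0, 0], [0, 0, 0], [0, 0, 0]]'

```text
clock: 13.25
tool_pos: [0.5818, 0.0113, 0.0372]
eef_rot: [-0.014, 1.0, 0.0, -0.0]
contact_force: [-0.4, -0.1, 0.2]
opening: 0.008
finger_force: 0.0
```

>>> servo_tool --translation '[[0, -0.008, -0.01], [0, 0, -0.04], [0, 0, -0.05], [0, -0.02, -0.05], [0, -0.04, 0], [0, -0.045, 0], [0, -0.045, 0], [0, -0.045, 0], [0.002, -0.045, 0], [0.002, -0.04, 0]]' --turn '[[0, 0, 0], [0, 0, 0], [0, 0, 0], [0, 0, 0], [0, 0, 0], [0, 0, 0], [0, 0, 0], [0, 0, 0], [0, 0, -0.035], [0, 0, -0.035]]'

```text
clock: 14.5
tool_pos: [0.5861, -0.2796, 0.1878]
eef_rot: [-0.048, 0.999, -0.0, -0.0]
contact_force: [0.3, -0.6, -1.3]
opening: 0.006
finger_force: 0.0
```

>>> servo_tool --translation '[[0, -0.025, 0], [0, -0.011, 0], [0, 0, 0]]' --turn '[[0, 0, 0], [0, 0, 0], [0, 0, 0]]' --grip 1

```text
clock: 14.88
tool_pos: [0.5902, -0.3128, 0.1874]
eef_rot: [-0.048, 0.999, 0.0, 0.0]
contact_force: [1.1, 0.3, -0.4]
opening: 0.325
finger_force: 0.0
```

```bash
cat >> h.py <<'E'
def cloud(s):
    z=s['z_map'];V,U=np.mgrid[:480,:640]
    d=cv2.undistortPoints(np.stack([U,V],-1).reshape(-1,1,2).astype(float),s['mtx'],np.array([float(s['k1']),0,0,0])).reshape(480,640,2)
    return (np.dstack([d,np.ones_like(z)])*z[...,None]-s['t'])@s['R']
E
python3 - <<'E'
from h import *
go(.584,-.311,.014,95.5)
s=snap('top','t4')
for y in np.arange(.015,.10,.005):
    o=[]
    for x in (.515,.561,.604,.648):
        o.append(dep(s,*proj(s,[x,y,.046])).round(3).tolist())
    print(round(y,3),[a[1:] for a in o])
W=cloud(s);p=W[155:232,243:287].reshape(-1,3); m=p[(p[:,2]>.035)&(p[:,2]<.07)&(p[:,1]<.101)&(p[:,0]>.497)]
print(cv2.minAreaRect(m[:,:2].astype(np.float32)*1000))
E
```

```text
pos [ 0.5902 -0.3128  0.1874] yawY 95.51 tilt [-0.e+00  2.e-04 -1.e+00] open 0.325 F [ 1.1  0.3 -0.4] ff 0.0 t 14.875
turn [0.0002 0.     0.0002] then shift (after turn) [0.006  0.0024 0.1734] shift w/o turn [0.006  0.0024 0.1734]
0.015 [[0.018, 0.015], [0.017, 0.028], [0.017, 0.024], [0.018, 0.019]]
0.02 [[-0.089, 0.985], [0.023, 0.018], [0.024, 0.016], [0.024, 0.015]]
0.025 [[0.025, 0.046], [0.025, 0.045], [0.026, 0.041], [0.029, 0.016]]
0.03 [[0.03, 0.043], [0.03, 0.044], [0.03, 0.045], [0.03, 0.047]]
0.035 [[0.035, 0.044], [0.035, 0.044], [0.035, 0.047], [0.035, 0.046]]
0.04 [[0.04, 0.045], [0.041, 0.042], [0.04, 0.048], [0.04, 0.045]]
0.045 [[0.045, 0.045], [0.045, 0.046], [0.045, 0.046], [0.045, 0.045]]
0.05 [[0.05, 0.045], [0.05, 0.045], [0.05, 0.046], [0.05, 0.047]]
0.055 [[0.055, 0.049], [0.055, 0.046], [0.055, 0.045], [0.055, 0.046]]
0.06 [[0.06, 0.044], [0.06, 0.045], [0.06, 0.045], [0.06, 0.046]]
0.065 [[0.065, 0.045], [0.065, 0.045], [0.065, 0.046], [0.066, 0.043]]
0.07 [[0.07, 0.044], [0.07, 0.046], [0.07, 0.046], [0.07, 0.045]]
0.075 [[0.075, 0.047], [0.075, 0.047], [0.075, 0.046], [0.075, 0.047]]
0.08 [[0.08, 0.048], [0.08, 0.047], [0.08, 0.048], [0.08, 0.048]]
0.085 [[0.085, 0.048], [0.085, 0.046], [0.085, 0.044], [0.085, 0.044]]
0.09 [[0.096, 0.016], [0.096, 0.014], [0.096, 0.013], [0.09, 0.045]]
0.095 [[0.1, 0.019], [0.101, 0.014], [0.101, 0.017], [0.101, 0.017]]
((580.6859130859375, 56.903717041015625), (139.85975646972656, 64.71044158935547), 1.725475788116455)
```

The mold is now flat (top at 45–46 mm everywhere) at (0.581, 0.057). Now the bottle.

>>> servo_tool --translation '[[0.003, 0.001, 0.02], [0.003, 0.0015, 0.035], [0, 0, 0.04], [0, 0, 0.04], [0, 0, 0.025], [0, 0, 0.0135], [0, 0, 0]]' --turn '[[0, 0, 0], [0, 0, 0], [0, 0, 0], [0, 0, 0], [0, 0, 0], [0, 0, 0], [0, 0, 0]]'

```text
clock: 15.8
tool_pos: [0.5843, -0.3093, 0.0134]
eef_rot: [-0.049, 0.999, 0.001, -0.0]
contact_force: [0.3, -0.3, -0.0]
opening: 0.995
finger_force: 0.0
```

>>> servo_tool --translation '[[0, 0, 0], [0, 0, 0], [0, 0, 0], [0, 0, 0], [0, 0, 0], [0, 0, 0], [0, 0, 0], [0, 0, 0]]' --turn '[[0, 0, 0], [0, 0, 0], [0, 0, 0], [0, 0, 0], [0, 0, 0], [0, 0, 0], [0, 0, 0], [0, 0, 0]]' --grip 0.3 --grip_force 20

```text
clock: 16.8
tool_pos: [0.5844, -0.3107, 0.0139]
eef_rot: [-0.048, 0.999, -0.0, 0.0]
contact_force: [-0.6, -0.8, 3.1]
opening: 0.522
finger_force: 20.0
```

>>> servo_tool --translation '[[0, 0, -0.01], [0, 0, -0.03], [0, 0, -0.04], [0, 0, -0.04], [0, 0, -0.03], [0, 0, -0.01], [0, 0, 0], [0, 0, 0]]' --turn '[[0, 0, 0], [0, 0, 0], [0, 0, 0], [0, 0, 0.035], [0, 0, 0.035], [0, 0, 0], [0, 0, 0], [0, 0, 0]]'

```text
clock: 17.8
tool_pos: [0.5833, -0.3103, 0.172]
eef_rot: [-0.014, 1.0, 0.001, -0.001]
contact_force: [-0.2, -0.3, -1.4]
opening: 0.523
finger_force: 20.0
```

```bash
python3 - <<'E'
from h import *
go(.571,-.032,.1,91.6)
s=snap('side','s4')
i=s['img'][:,:,::-1][220:370,280:480]; cv2.imwrite('pics/s4c.png',cv2.resize(i,None,fx=3.5,fy=3.5,interpolation=cv2.INTER_CUBIC))
E
```

```text
pos [ 0.5833 -0.3103  0.172 ] yawY 91.59 tilt [ 0.0027  0.0012 -1.    ] open 0.523 F [-0.2 -0.3 -1.4] ff 20.0 t 17.8
turn [ 0.0012 -0.0027 -0.0002] then shift (after turn) [0.0045 0.2785 0.072 ] shift w/o turn [0.0044 0.2784 0.0724]
```

View pics/s4c.png

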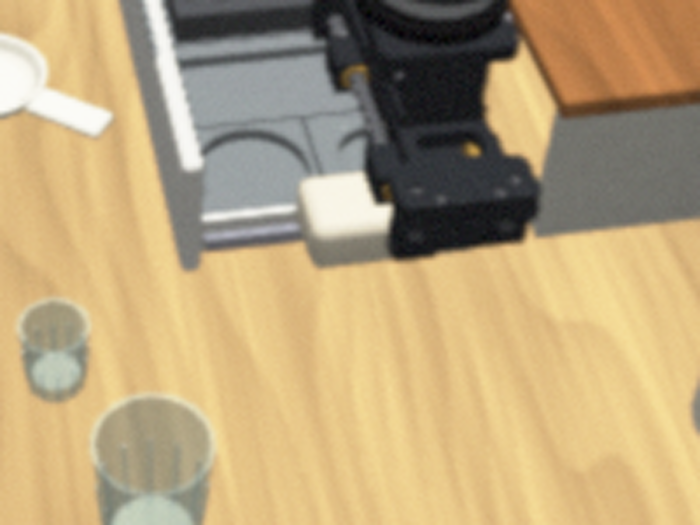

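The bottle hangs level in the gripper (body end at crop (345,215)). I'll carry it to the narrow tray.

>>> servo_tool --translation '[[0, 0.015, 0], [0, 0.03, 0], [0.0005, 0.04, 0], [0.0005, 0.045, 0], [0.0005, 0.045, 0], [0.0005, 0.04, 0], [0.001, 0.033, 0], [0.001, 0.02, 0], [0.0005, 0.0105, 0.02], [0, 0, 0.05]]' --turn '[[0, 0, 0], [0, 0, 0], [0, 0, 0], [0, 0, 0], [0, 0, 0], [0, 0, 0], [0, 0, 0], [0, 0, 0], [0, 0, 0], [0, 0, 0]]'

```text
clock: 19.1
tool_pos: [0.5745, -0.0307, 0.1048]
eef_rot: [-0.014, 1.0, 0.001, 0.003]
contact_force: [1.1, -1.2, -1.8]
opening: 0.518
finger_force: 20.0
```

>>> servo_tool --translation '[[0, 0, 0.03], [0, 0, 0.01], [0, 0, 0], [0, 0, 0]]' --turn '[[0, 0, 0], [0, 0, 0], [0, 0, 0], [0, 0, 0]]'

```text
clock: 19.6
tool_pos: [0.5732, -0.0322, 0.0649]
eef_rot: [-0.013, 1.0, 0.0, 0.001]
contact_force: [-0.6, 0.2, -1.2]
opening: 0.521
finger_force: 20.0
```

```bash
python3 - <<'E'
from h import *
go(.571,-.0315,.032,91.6)
E
```

```text
pos [ 0.5732 -0.0322  0.0649] yawY 91.54 tilt [-2.3e-03  2.0e-04 -1.0e+00] open 0.521 F [-0.6  0.2 -1.2] ff 20.0 t 19.6
turn [ 0.0002  0.0023 -0.001 ] then shift (after turn) [0.0022 0.0008 0.0329] shift w/o turn [0.0023 0.0008 0.0329]
```

>>> servo_tool --translation '[[0.002, 0.001, 0.01], [0, 0, 0.01], [0, 0, 0.008], [0, 0, 0.003], [0, 0, 0], [0, 0, 0]]' --turn '[[0, 0, 0], [0, 0, 0], [0, 0, 0], [0, 0, 0], [0, 0, 0], [0, 0, 0]]'

```text
clock: 20.35
tool_pos: [0.5704, -0.0313, 0.0329]
eef_rot: [-0.014, 1.0, 0.0, 0.0]
contact_force: [-0.4, -0.4, -0.8]
opening: 0.52
finger_force: 20.0
```

>>> servo_tool --translation '[[0, 0, 0], [0, 0, 0], [0, 0, 0]]' --turn '[[0, 0, 0], [0, 0, 0], [0, 0, 0]]' --grip 0.62

```text
clock: 20.72
tool_pos: [0.5704, -0.0313, 0.0329]
eef_rot: [-0.014, 1.0, 0.0, 0.0]
contact_force: [0.3, -0.7, -0.2]
opening: 0.619
finger_force: 0.0
```

>>> servo_tool --translation '[[0, 0, -0.01], [0, 0, -0.03], [0, 0, -0.045], [0, 0, -0.05], [0, 0, -0.03], [0, 0, 0]]' --turn '[[0, 0, 0], [0, 0, 0], [0, 0, 0], [0, 0, 0], [0, 0, 0], [0, 0, 0]]'

```text
clock: 21.48
tool_pos: [0.5718, -0.0312, 0.2006]
eef_rot: [-0.013, 1.0, 0.0, 0.003]
contact_force: [0.6, -0.8, -0.2]
opening: 0.62
finger_force: 0.0
```

```bash
python3 - <<'E'
from h import *
go(.386,.255,.2,90)
E
```

```text
pos [ 0.5718 -0.0312  0.2006] yawY 91.54 tilt [-0.0058  0.     -1.    ] open 0.62 F [ 0.6 -0.8 -0.2] ff 0.0 t 21.475
turn [0.0001 0.0058 0.0269] then shift (after turn) [0.1858 0.2862 0.0006] shift w/o turn [ 0.178   0.2911 -0.0004]
```

>>> servo_tool --translation '[[0.008, 0.014, 0], [0.018, 0.029, 0], [0.022, 0.034, 0], [0.022, 0.034, 0], [0.022, 0.034, 0], [0.022, 0.034, 0], [0.022, 0.034, 0], [0.022, 0.034, 0], [0.016, 0.025, 0], [0.01, 0.016, 0]]' --turn '[[0, 0, 0.027], [0, 0, 0], [0, 0, 0], [0, 0, 0], [0, 0, 0], [0, 0, 0], [0, 0, 0], [0, 0, 0], [0, 0, 0], [0, 0, 0]]' --grip 1

```text
clock: 22.72
tool_pos: [0.3841, 0.2573, 0.1969]
eef_rot: [-0.001, 1.0, -0.0, -0.001]
contact_force: [0.7, 0.3, -0.5]
opening: 1.003
finger_force: 0.0
```

>>> servo_tool --translation '[[0, 0, 0], [0, 0, 0]]' --turn '[[0, 0, 0], [0, 0, 0]]'

```text
clock: 22.98
tool_pos: [0.386, 0.2551, 0.1972]
eef_rot: [0.0, 1.0, -0.001, -0.0]
contact_force: [-0.8, 1.1, -0.9]
opening: 1.002
finger_force: 0.0
```

```bash
python3 - <<'E'
from h import *
go(.386,.2555,.11,90)
s=snap('top','t5');W=cloud(s);p=W[145:232,285:330].reshape(-1,3);m=p[(p[:,2]>.03)&(p[:,2]<.07)&(p[:,1]<.005)&(p[:,0]>.5)&(p[:,0]<.67)]
print('bottle',cv2.minAreaRect(m[:,:2].astype(np.float32)*1000),np.percentile(m[:,2],[50,95]))
for y in (-.045,-.031,-.018): print([dep(s,*proj(s,[x,y,.048])).round(3)[2] for x in (.53,.55,.57,.59,.605)])
E
```

```text
pos [0.386  0.2551 0.1972] yawY 89.96 tilt [ 7.0e-04 -1.5e-03 -1.0e+00] open 1.002 F [-0.8  1.1 -0.9] ff 0.0 t 22.975
turn [-0.0015 -0.0007 -0.0008] then shift (after turn) [-0.      0.0004  0.0872] shift w/o turn [-0.0001  0.0005  0.0872]
bottle ((578.9271240234375, -46.309349060058594), (74.3815689086914, 156.3221435546875), 88.27297973632812) [0.04673829 0.05020138]
[np.float64(0.045), np.float64(0.049), np.float64(0.048), np.float64(0.051), np.float64(0.05)]
[np.float64(0.047), np.float64(0.048), np.float64(0.048), np.float64(0.05), np.float64(0.049)]
[np.float64(0.048), np.float64(0.045), np.float64(0.047), np.float64(0.048), np.float64(0.047)]
```

The bottle is flat, with its top at 48 mm. Next is the large beaker.

>>> servo_tool --translation '[[0, 0, 0.03], [0, 0, 0.04], [0, 0, 0.04], [0, 0, 0.035], [0, 0, 0.02], [0, 0, 0], [0, 0, 0]]' --turn '[[0, 0, 0], [0, 0, 0], [0, 0, 0], [0, 0, 0], [0, 0, 0], [0, 0, 0], [0, 0, 0]]'

```text
clock: 23.9
tool_pos: [0.3864, 0.2561, 0.0333]
eef_rot: [0.0, 1.0, 0.0, 0.0]
contact_force: [-0.1, -0.3, -0.4]
opening: 1.001
finger_force: 0.0
```

>>> servo_tool --translation '[[0, 0, 0], [0, 0, 0], [0, 0, 0], [0, 0, 0], [0, 0, 0], [0, 0, 0], [0, 0, 0]]' --turn '[[0, 0, 0], [0, 0, 0], [0, 0, 0], [0, 0, 0], [0, 0, 0], [0, 0, 0], [0, 0, 0]]' --grip 0.5 --grip_force 12

```text
clock: 24.78
tool_pos: [0.3861, 0.2565, 0.0331]
eef_rot: [-0.0, 1.0, 0.0, 0.0]
contact_force: [-0.2, -0.3, 6.2]
opening: 0.669
finger_force: 12.0
```

>>> servo_tool --translation '[[0, 0, -0.01], [0, 0, -0.02], [0, 0, -0.03], [0, 0, -0.04], [0, 0, -0.04], [0, 0, -0.03], [0, 0, -0.01], [0, 0, 0], [0, 0, 0]]' --turn '[[0, 0, 0], [0, 0, 0], [0, 0, 0], [0, 0, 0], [0, 0, 0], [0, 0, 0], [0, 0, 0], [0, 0, 0], [0, 0, 0]]'

```text
clock: 25.9
tool_pos: [0.3852, 0.2558, 0.2117]
eef_rot: [-0.0, 1.0, -0.001, -0.001]
contact_force: [-1.2, -0.3, 0.0]
opening: 0.667
finger_force: 12.0
```

```bash
python3 - <<'E'
from h import *
go(.5415,-.121,.2,91.6)
s=snap('side','s6')
i=s['img'][:,:,::-1][80:220,200:360]; cv2.imwrite('pics/s6c.png',cv2.resize(i,None,fx=4,fy=4,interpolation=cv2.INTER_CUBIC))
E
```

```text
pos [0.3852 0.2558 0.2117] yawY 90.02 tilt [ 0.0018 -0.0015 -1.    ] open 0.667 F [-1.2 -0.3  0. ] ff 12.0 t 25.9
turn [-0.0015 -0.0018 -0.0276] then shift (after turn) [-0.1457 -0.381   0.0117] shift w/o turn [-0.1562 -0.3769  0.012 ]
```

View pics/s6c.png

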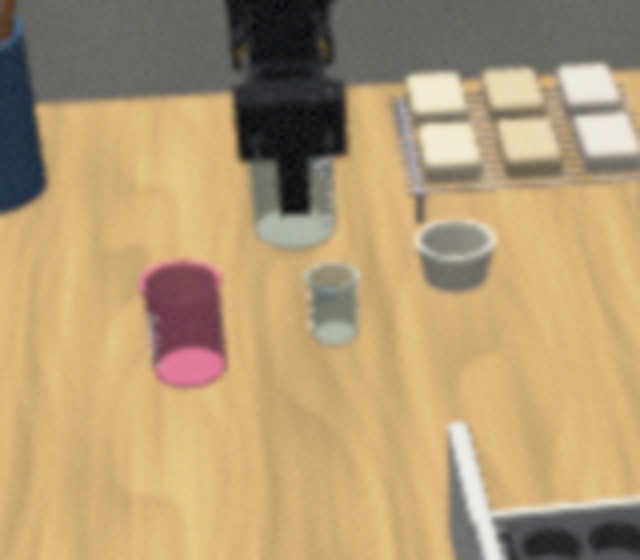

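The large beaker is held upright (base at crop (293,228)). I'll carry it over.

>>> servo_tool --translation '[[-0.005, -0.013, 0], [-0.01, -0.027, 0], [-0.013, -0.034, 0], [-0.014, -0.037, 0], [-0.014, -0.037, 0], [-0.014, -0.037, 0], [-0.014, -0.037, 0], [-0.014, -0.037, 0], [-0.014, -0.037, 0], [-0.014, -0.037, 0]]' --turn '[[0, 0, -0.028], [0, 0, 0], [0, 0, 0], [0, 0, 0], [0, 0, 0], [0, 0, 0], [0, 0, 0], [0, 0, 0], [0, 0, 0], [0, 0, 0]]'

```text
clock: 27.2
tool_pos: [0.5206, -0.0742, 0.2115]
eef_rot: [-0.014, 1.0, 0.0, -0.001]
contact_force: [0.5, 0.4, -0.6]
opening: 0.664
finger_force: 12.0
```

>>> servo_tool --translation '[[-0.011, -0.028, 0], [-0.007, -0.014, 0], [-0.002, -0.006, 0.01], [0, 0, 0.04], [0, 0, 0.04], [0, 0, 0.02], [0, 0, 0], [0, 0, 0]]' --turn '[[0, 0, 0], [0, 0, 0], [0, 0, 0], [0, 0, 0], [0, 0, 0], [0, 0, 0], [0, 0, 0], [0, 0, 0]]'

```text
clock: 28.2
tool_pos: [0.5424, -0.1194, 0.1032]
eef_rot: [-0.015, 1.0, 0.0, 0.0]
contact_force: [-0.2, -0.0, 0.0]
opening: 0.667
finger_force: 12.0
```

```bash
python3 - <<'E'
from h import *
go(.5415,-.121,.049,91.6)
E
```

```text
pos [ 0.5424 -0.1194  0.1032] yawY 91.7 tilt [-6.e-04  6.e-04 -1.e+00] open 0.667 F [-0.2 -0.   0. ] ff 12.0 t 28.2
turn [0.0006 0.0006 0.0017] then shift (after turn) [ 0.001  -0.0015  0.0542] shift w/o turn [ 0.001  -0.0016  0.0542]
```

>>> servo_tool --translation '[[0.001, -0.0015, 0.015], [0, 0, 0.015], [0, 0, 0.012], [0, 0, 0.007], [0, 0, 0.003], [0, 0, 0], [0, 0, 0]]' --turn '[[0, 0, 0], [0, 0, 0], [0, 0, 0], [0, 0, 0], [0, 0, 0], [0, 0, 0], [0, 0, 0]]'

```text
clock: 29.08
tool_pos: [0.5415, -0.122, 0.051]
eef_rot: [-0.014, 1.0, -0.0, 0.0]
contact_force: [0.8, 0.7, -0.6]
opening: 0.67
finger_force: 12.0
```

>>> servo_tool --translation '[[0, 0, 0.001], [0, 0, 0.001], [0, 0, 0], [0, 0, 0]]' --turn '[[0, 0, 0], [0, 0, 0], [0, 0, 0], [0, 0, 0]]'

```text
clock: 29.58
tool_pos: [0.5414, -0.1221, 0.0491]
eef_rot: [-0.014, 1.0, -0.0, 0.0]
contact_force: [-0.8, -0.7, 5.2]
opening: 0.668
finger_force: 12.0
```

Contact with the floor (5 N at z=0.049, as expected). Releasing.

>>> servo_tool --translation '[[0, 0, 0], [0, 0, 0], [0, 0, 0], [0, 0, 0]]' --turn '[[0, 0, 0], [0, 0, 0], [0, 0, 0], [0, 0, 0]]' --grip 0.8

```text
clock: 30.08
tool_pos: [0.5411, -0.1219, 0.0486]
eef_rot: [-0.014, 1.0, 0.0, -0.0]
contact_force: [-0.5, -0.8, 0.4]
opening: 0.797
finger_force: 0.0
```

>>> servo_tool --translation '[[0, 0, -0.01], [0, 0, -0.03], [0, 0, -0.04], [0, 0, -0.045], [0, 0, -0.03], [0, 0, 0]]' --turn '[[0, 0, 0], [0, 0, 0], [0, 0, 0], [0, 0, 0], [0, 0, 0], [0, 0, 0]]'

```text
clock: 30.82
tool_pos: [0.5427, -0.1221, 0.2065]
eef_rot: [-0.014, 1.0, -0.0, 0.003]
contact_force: [0.3, -0.2, -0.4]
opening: 0.8
finger_force: 0.0
```

```bash
python3 - <<'E'
from h import *
go(.4137,.399,.2,90)
E
```

```text
pos [ 0.5427 -0.1221  0.2065] yawY 91.6 tilt [-5.4e-03 -9.0e-04 -1.0e+00] open 0.8 F [ 0.3 -0.2 -0.4] ff 0.0 t 30.825
turn [-0.0008  0.0054  0.0279] then shift (after turn) [0.129  0.5211 0.0065] shift w/o turn [0.1144 0.5245 0.0054]
```

>>> servo_tool --translation '[[0.005, 0.02, 0], [0.01, 0.04, 0], [0.011, 0.045, 0], [0.011, 0.045, 0], [0.011, 0.045, 0], [0.011, 0.045, 0], [0.011, 0.045, 0], [0.011, 0.045, 0], [0.011, 0.045, 0], [0.011, 0.045, 0]]' --turn '[[0, 0, 0.028], [0, 0, 0], [0, 0, 0], [0, 0, 0], [0, 0, 0], [0, 0, 0], [0, 0, 0], [0, 0, 0], [0, 0, 0], [0, 0, 0]]' --grip 1

```text
clock: 32.08
tool_pos: [0.4365, 0.2986, 0.2028]
eef_rot: [-0.0, 1.0, -0.001, -0.001]
contact_force: [0.7, -0.6, 0.8]
opening: 1.002
finger_force: 0.0
```

>>> servo_tool --translation '[[0.01, 0.042, 0], [0.01, 0.035, 0], [0.004, 0.017, 0], [0.001, 0.007, 0], [0, 0, 0], [0, 0, 0]]' --turn '[[0, 0, 0], [0, 0, 0], [0, 0, 0], [0, 0, 0], [0, 0, 0], [0, 0, 0]]'

```text
clock: 32.83
tool_pos: [0.4134, 0.3971, 0.2036]
eef_rot: [0.001, 1.0, -0.001, 0.0]
contact_force: [0.4, 0.5, 0.3]
opening: 1.0
finger_force: 0.0
```

```bash
python3 - <<'E'
from h import *
go(.4137,.399,.025,90)
s=snap('top','t7')
i=s['img'][:,:,::-1][135:250,225:390]; cv2.imwrite('pics/t7c.png',cv2.resize(i,None,fx=4.8,fy=4.8,interpolation=cv2.INTER_CUBIC))
E
```

```text
pos [0.4134 0.3971 0.2036] yawY 89.89 tilt [-2.0e-04 -1.5e-03 -1.0e+00] open 1.0 F [0.4 0.5 0.3] ff 0.0 t 32.825
turn [-0.0015  0.0002 -0.0019] then shift (after turn) [-0.0003  0.0019  0.1786] shift w/o turn [-0.0003  0.0022  0.1786]
```

View pics/t7c.png

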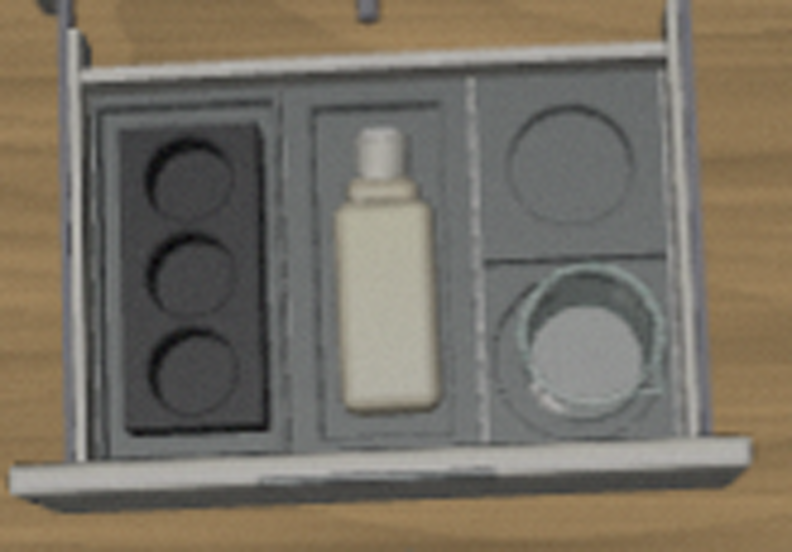

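The mold, bottle (crop (385,270)) and large beaker (foot at crop (583,358), inside its pocket) are all in place. Next is the small beaker.

>>> servo_tool --translation '[[0, 0.002, 0.03], [0, 0, 0.04], [0, 0, 0.04], [0, 0, 0.04], [0, 0, 0.02], [0, 0, 0.0085], [0, 0, 0], [0, 0, 0]]' --turn '[[0, 0, 0], [0, 0, 0], [0, 0, 0], [0, 0, 0], [0, 0, 0], [0, 0, 0], [0, 0, 0], [0, 0, 0]]'

```text
clock: 33.88
tool_pos: [0.4131, 0.4013, 0.0262]
eef_rot: [0.0, 1.0, 0.001, 0.001]
contact_force: [0.0, 0.6, 0.2]
opening: 0.997
finger_force: 0.0
```

>>> servo_tool --translation '[[0, 0, 0], [0, 0, 0], [0, 0, 0], [0, 0, 0], [0, 0, 0], [0, 0, 0], [0, 0, 0], [0, 0, 0], [0, 0, 0]]' --turn '[[0, 0, 0], [0, 0, 0], [0, 0, 0], [0, 0, 0], [0, 0, 0], [0, 0, 0], [0, 0, 0], [0, 0, 0], [0, 0, 0]]' --grip 0.3 --grip_force 10

```text
clock: 35.0
tool_pos: [0.4125, 0.4008, 0.0252]
eef_rot: [-0.0, 1.0, 0.0, -0.0]
contact_force: [0.1, 0.4, -0.3]
opening: 0.442
finger_force: 10.0
```

>>> servo_tool --translation '[[0, 0, -0.01], [0, 0, -0.02], [0, 0, -0.03], [0, 0, -0.04], [0, 0, -0.04], [0, 0, -0.03], [0, 0, -0.01], [0, 0, 0], [0, 0, 0]]' --turn '[[0, 0, 0], [0, 0, 0], [0, 0, 0], [0, 0, 0], [0, 0, 0], [0, 0, 0], [0, 0, 0], [0, 0, 0], [0, 0, 0]]'

```text
clock: 36.12
tool_pos: [0.412, 0.4001, 0.204]
eef_rot: [-0.0, 1.0, -0.001, -0.001]
contact_force: [-0.6, 0.6, -0.2]
opening: 0.443
finger_force: 10.0
```

```bash
python3 - <<'E'
from h import *
go(.6325,-.1185,.2,91.6)
s=load('t7')
c=lambda u,v,z: atz(s,225+u/4.8,135+v/4.8,z).round(4)
print('large foot',c(583,358,.018),'rim',c(592,333,.096),'pockets',c(570,163,.026))
print('bottle ends',c(380,128,.028),c(393,410,.032),'sides',c(340,300,.035),c(436,300,.035))
E
```

```text
pos [0.412  0.4001 0.204 ] yawY 90.02 tilt [ 0.0015 -0.0019 -1.    ] open 0.443 F [-0.6  0.6 -0.2] ff 10.0 t 36.125
turn [-0.0019 -0.0016 -0.0276] then shift (after turn) [-0.2059 -0.5245  0.004 ] shift w/o turn [-0.2203 -0.5186  0.0046]
large foot [ 0.5434 -0.1228  0.018 ] rim [ 0.5417 -0.124   0.096 ] pockets [ 0.6339 -0.1177  0.026 ]
bottle ends [ 0.6514 -0.0295  0.028 ] [ 0.5182 -0.0353  0.032 ] sides [ 0.5689 -0.0113  0.035 ] [ 0.5683 -0.0553  0.035 ]
```

>>> servo_tool --translation '[[-0.005, -0.013, 0], [-0.01, -0.026, 0], [-0.014, -0.035, 0], [-0.016, -0.04, 0], [-0.016, -0.04, 0], [-0.016, -0.04, 0], [-0.016, -0.04, 0], [-0.016, -0.04, 0], [-0.016, -0.04, 0], [-0.016, -0.04, 0]]' --turn '[[0, 0, -0.028], [0, 0, 0], [0, 0, 0], [0, 0, 0], [0, 0, 0], [0, 0, 0], [0, 0, 0], [0, 0, 0], [0, 0, 0], [0, 0, 0]]'

```text
clock: 37.38
tool_pos: [0.5628, 0.0494, 0.2038]
eef_rot: [-0.014, 1.0, -0.0, -0.001]
contact_force: [-0.1, -0.0, -0.4]
opening: 0.444
finger_force: 10.0
```

>>> servo_tool --translation '[[-0.016, -0.04, 0], [-0.016, -0.04, 0], [-0.013, -0.036, 0], [-0.012, -0.03, 0], [-0.006, -0.016, 0], [-0.002, -0.008, 0], [0, 0, 0], [0, 0, 0]]' --turn '[[0, 0, 0], [0, 0, 0], [0, 0, 0], [0, 0, 0], [0, 0, 0], [0, 0, 0], [0, 0, 0], [0, 0, 0]]'

```text
clock: 38.38
tool_pos: [0.6326, -0.1155, 0.2053]
eef_rot: [-0.015, 1.0, 0.001, -0.0]
contact_force: [0.1, 1.0, -0.3]
opening: 0.445
finger_force: 10.0
```

```bash
python3 - <<'E'
from h import *
go(.6333,-.118,.0415,91.6)
E
```

```text
pos [ 0.6326 -0.1155  0.2053] yawY 91.75 tilt [ 2.0e-04  1.1e-03 -1.0e+00] open 0.445 F [ 0.1  1.  -0.3] ff 10.0 t 38.375
turn [ 0.0011 -0.0002  0.0025] then shift (after turn) [-0.0006 -0.0025  0.1638] shift w/o turn [-0.0007 -0.0027  0.1638]
```

>>> servo_tool --translation '[[0, -0.0025, 0.02], [0, 0, 0.04], [0, 0, 0.04], [0, 0, 0.025], [0, 0, 0.015], [0, 0, 0.01], [0, 0, 0.006], [0, 0, 0.003], [0, 0, 0.002], [0, 0, 0]]' --turn '[[0, 0, 0], [0, 0, 0], [0, 0, 0], [0, 0, 0], [0, 0, 0], [0, 0, 0], [0, 0, 0], [0, 0, 0], [0, 0, 0], [0, 0, 0]]'

```text
clock: 39.62
tool_pos: [0.6331, -0.1198, 0.0445]
eef_rot: [-0.014, 1.0, 0.0, 0.0]
contact_force: [0.4, -0.8, -0.1]
opening: 0.44
finger_force: 10.0
```

>>> servo_tool --translation '[[0, 0, 0.001], [0, 0, 0.001], [0, 0, 0], [0, 0, 0]]' --turn '[[0, 0, 0], [0, 0, 0], [0, 0, 0], [0, 0, 0]]'

```text
clock: 40.12
tool_pos: [0.6329, -0.1198, 0.0422]
eef_rot: [-0.014, 1.0, 0.0, 0.0]
contact_force: [0.6, 0.2, 0.1]
opening: 0.441
finger_force: 10.0
```

>>> servo_tool --translation '[[0, 0, 0.001], [0, 0, 0.0005], [0, 0, 0], [0, 0, 0]]' --turn '[[0, 0, 0], [0, 0, 0], [0, 0, 0], [0, 0, 0]]'

```text
clock: 40.62
tool_pos: [0.6331, -0.1197, 0.0412]
eef_rot: [-0.014, 1.0, -0.0, 0.0]
contact_force: [-0.5, -0.7, 6.0]
opening: 0.442
finger_force: 10.0
```

>>> servo_tool --translation '[[0, 0, 0], [0, 0, 0], [0, 0, 0], [0, 0, 0], [0, 0, 0]]' --turn '[[0, 0, 0], [0, 0, 0], [0, 0, 0], [0, 0, 0], [0, 0, 0]]' --grip 0.62

```text
clock: 41.25
tool_pos: [0.6329, -0.1198, 0.0406]
eef_rot: [-0.014, 1.0, 0.0, -0.0]
contact_force: [0.0, 0.5, -0.3]
opening: 0.616
finger_force: 0.0
```

>>> servo_tool --translation '[[0, 0, -0.01], [0, 0, -0.03], [0, 0, -0.045], [0, 0, -0.05], [0, 0, -0.04], [0, 0.03, 0], [0, 0.05, 0], [0, 0.06, 0], [0, 0.06, 0], [0, 0.06, 0]]' --turn '[[0, 0, 0], [0, 0, 0], [0, 0, 0], [0, 0, 0], [0, 0, 0], [0, 0, 0], [0, 0, 0], [0, 0, 0], [0, 0, 0], [0, 0, 0]]'

```text
clock: 42.5
tool_pos: [0.6254, 0.1419, 0.2166]
eef_rot: [-0.014, 1.0, 0.0, 0.0]
contact_force: [-0.2, -0.0, 0.4]
opening: 0.62
finger_force: 0.0
```

>>> servo_tool --translation '[[0, 0.06, 0], [0, 0.06, 0], [0, 0.05, 0], [0, 0.03, 0], [0, 0.01, 0], [0, 0, 0]]' --turn '[[0, 0, 0], [0, 0, 0], [0, 0, 0], [0, 0, 0], [0, 0, 0], [0, 0, 0]]'

```text
clock: 43.25
tool_pos: [0.6197, 0.3495, 0.216]
eef_rot: [-0.014, 1.0, -0.0, 0.0]
contact_force: [-0.1, 0.2, 0.3]
opening: 0.62
finger_force: 0.0
```

```bash
python3 - <<'E'
from h import *
s=snap('top','t8');sd=snap('side','s8')
f=lambda i,v,h,u,w:cv2.resize(i[:,:,::-1][v:v+h,u:u+w],(400,500),interpolation=cv2.INTER_CUBIC)
cv2.imwrite('pics/f8.png',np.hstack([f(s['img'],135,110,325,88),f(sd['img'],200,100,320,80)]))
a=load('top')['img'].astype(int);d=np.abs(a-s['img'])[230:290,400:500].max(); print('glass diff',d)
E
```

```text
glass diff 15
```

View pics/f8.png

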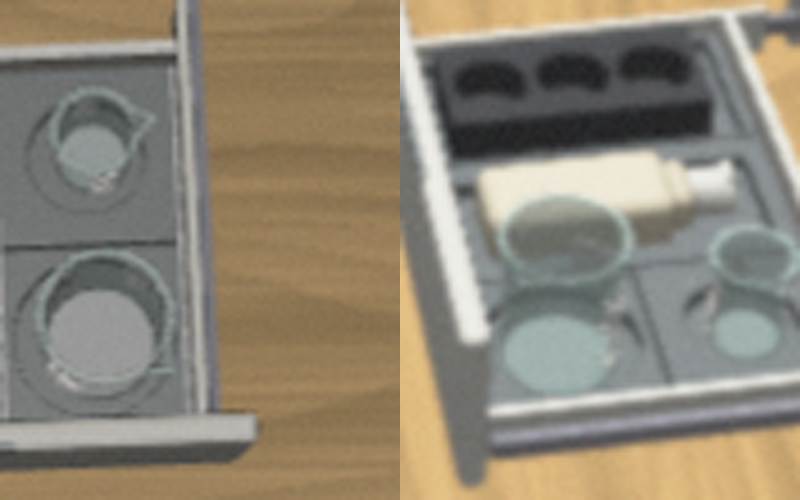

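Both beakers stand upright inside their pockets (small foot at (93,155), large foot at (100,333)). The mold and bottle are in place and the fluted glasses haven't moved. Handing in.

```bash
python3 -c "
from h import *
print(r.finish_job())"
```

```text
the job is handed in; nothing more can be done
None
```

I handed the job in at about 43 s: both beakers stand upright in their round holders, the bottle and mold lie flat in their trays (the mold needed one nudge off its pocket rim), and the fluted glasses haven't moved; the hand-in gave no verdict, so this rests on my own camera checks.

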